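# Lock the spice carousel with its torque knob

## Task

Lock the spice carousel: turn the blue bar knob on its top clockwise until the clamp has screwed down tight on the carousel, then keep turning until the knob clicks once past its detent, and no further (a second click over-tightens it). Leave the tiers facing the way they do, leave the other things on the ledge alone, and let go of the knob.

Things in the scene. Friction and masses are not known exactly. Their poses are not given: they have to be found in the camera images.
- carousel: Three-tier aluminium spice carousel, 190 mm across, upright, bolted to the ledge; the top of its 150 mm top plate is 220 mm high. Origin: centre of its underside, on the vertical axis that clamp, knob and tiers turn about. On top sit the clamp (dark steel disc, 92 mm across, 10 mm thick) and on that the knob: black skirt 72 mm across, 10 mm high, with a blue bar grip on it.
- knob_grip (a point): Point on the axis inside the blue bar (70 mm long, 26 wide, 44 high), 20 mm below its top, 24 mm above the skirt; nothing beside the bar is higher than the skirt. z up, x along the bar to its end with the white line, y across the flats to pinch. Turns with the knob and sinks 1.9 mm per rad as the clamp screws down, to 265 mm above the ledge when tight.
- clamp (a joint): Turn of the clamp disc on its screw, rad, growing clockwise seen from above. Starts anywhere from 0.4 to 1.9; at 4.0 it is tight on the top plate and stops dead. It goes round with the knob against about 0.15 N m and stays where left; turned anticlockwise it unscrews.
- knob (a joint): Turn of the knob relative to the clamp disc, rad, growing clockwise; below 0.1 until the clamp is tight. A sprung detent holds it at 0, 0.56 (one click) or 1.1 (two). The torque climbs to about 0.27 N m near 0.16, falls to nothing at the crest at 0.33, then the spring pulls it on to 0.56. Let go before the crest it springs back to 0, past it it snaps to 0.56. The second climb (crest 0.98) needs about 0.38 N m.
- click_dot (a point): Green dot on the upper face of the clamp disc's rim, 40 mm from the axis: the bar's white line points at it after one click. A white dot 0.56 rad anticlockwise of it is where the line points before the click, a red dot 0.54 rad clockwise of it means two clicks, too far. The dots turn with the disc.
- tier_rim (a point): Point on the rim of the top tier, 95 mm from the carousel's axis and 152 mm above the ledge. Shows which way the three tiers (turning together, stiff: 0.15 N m) face. It must not move more than 25 mm.
- tagine: Brown clay tagine with conical lid, 220 mm in diameter, 195 mm high; origin at the centre of its underside, z up. Loose bystander.
- jug: Glass measuring jug, 120 mm across, 135 mm high, handle on +y reaching 98 mm from the axis; origin at the centre of its underside, z up. Loose bystander.
- mill: Dark wooden pepper mill, 60 mm across, 203 mm high; origin at the centre of its underside, z up. Loose bystander.
- oil: Green glass oil bottle with cork, 64 mm across, 210 mm high; origin at the centre of its underside, z up. Loose bystander.
- salt: White salt pot with wooden lid, 96 mm across, 92 mm high; origin at the centre of its underside, z up. Loose bystander.
- brush_stand: Steel clip stand, foot 70 x 130 mm, holding an upright silicone brush, 200 mm high in all; origin at the centre of its underside, z up. Loose bystander.

How it is judged:
By the outcome, as a careful person would: the job done as asked, in the order asked, and still so for the second after the job is handed in, with the robot touching nothing.
It also fails if it takes over 67 s, if anything falls off the work surface, if the arm or the gripper's body presses on something with over 40 N, if the wrist force passes 120 N, or if a joint passes its speed limit or range.

## Robot

A 6-joint arm with a two-finger parallel gripper is mounted at the origin on the work surface. World frame = base frame: x ahead of the robot, y to its left, z up, the work surface at z = 0. Lengths are in m, angles in rad, forces in N, time in s.
With the tool pointing down it reaches from about 0.375 to 0.9 m from the base axis. Payload 3.1 kg.
Tool frame: the origin (TCP) lies on the centre line of the jaws, within the pads' length; the fingertips stand 25 mm ahead of it and the grasp point (between the pads) lies 6 mm ahead of it; x points along the fingers, y is the direction in which the jaws open and shut, and the axes are right-handed (so a half turn about x gives the same grasp; the last joint's range is limited). The gripper opens to 87 mm and grips with 3 to 60 N. Pads are 19 mm wide; open, the fingers measure 117 mm over their backs; the gripper's body (75 mm by 190 mm) begins 51 mm behind the grasp point.
Start: joints at [-1.359, 0.527, 1.433, -0, 1.181, -0.178], TCP at [0.238, -0.578, 0.248] pointing down, gripper open.
Joint ranges: [-3.08, 3.08], [-0.75, 2.2], [0.22, 2.44], [-1.43, 4.57], [0, 2.65], [-2.85, 2.85]. Speed limits (rad/s): [2.79, 2.79, 3.14, 3.14, 3.14, 3.14].

## Interface

Orientations are given as a unit quaternion [x, y, z, w].
In Python, from rig import robot gives the robot as it stands. The module is installed in compiled form; this text tells all that it offers.
- The arm moves only by the tool move_arm, never from a script. Its argument "commands" is a list of rows, each a list of 5 numbers: the gripper's target within -1 to 1 (shut at 1, half-way at 0, fully open at -1), then the shift along the tool's x, y, z in mm, then the turn about the tool's x in degrees. A call has 1 to 8 rows; each row is the pose to reach, as a shift and turn from the pose commanded when the call began, along the tool's axes at that moment; what a row does not reach only later rows make up. A row lasts 1/12 s, in which the tool goes at most 41.7 mm and 7.16 degrees, less where a joint would pass 70% of its speed; a pose out of reach is approached as far as the arm can. A call with a gripper value outside its range is refused whole. The fingers move at their own pace and stop on an object; "newtons" is the grip in N (left out, the last holds). Time passes only in rows, so rows that repeat a pose let the fingers close. It gives the time, the measured TCP pose, the force and the opening at its end, in the units of the state.
- robot.get_obs(): the state, without advancing time (a new reading comes with each control period).
- robot.camera(name): name is "scene" or "top"; returns a dict with "image" (400x640x3 uint8, red, green, blue), "fx", "fy", "cx", "cy" (pixels), "distortion" ([k1, k2, p1, p2, k3] as OpenCV has them; the pictures are not rectified), "xyz" and "rotation" of the camera in the world. Camera axes: x right, y down, z forward; pixel columns grow to the right and rows downward; lengths in m; the calibration is good to about 2 mm. A picture is of the moment at which its call begins. There is no depth.
- robot.hand_in(): hands the job in, once; it reports no verdict.
Trained networks look in a picture, given as the dict that the camera call returned (one of the last four; its "shot" number tells which), for a name from the list of things; names that differ only in an ending like _2 or _b are one class to them, and where a whole thing is asked for, a point or a joint stands for the part that bears it (a point fixed in the world has none). Each returns a list of dicts, best first, with "p" (0 to 1); they miss things now and then, are a little off and sometimes report something else, mostly with a low value. They report only what shows in the picture. A call takes as long as a camera call.
- robot.regions_of(picture, name): "pixels" (400x640 bool, what is visible of it) and "bbox" ([left, top, right, bottom] in pixels, round what is visible of it).
The state is a dict: "time": time; "q": joint angles; "joint_velocities": joint speeds; "joint_torque": joint torques, N m; "position": TCP position; "tool_rot": TCP orientation; "ft_force": force on the tool from outside, world axes, zero at the start; "moment": the same for the moment, N m; "grip_width": finger opening in m.
Only numpy, scipy, OpenCV 4.12 (cv2) and the standard library are available. Lean on these libraries where they do the work, as an engineer would, in place of code of your own. Each camera call takes 0.05 s, during which the arm holds its last target.

## Working session

There is one attempt and no reset: what is moved stays moved. The work goes in short steps, Python scripts to look and compute and a tool call to move; the robot and the scene stay as the last step left them, time stands still between calls to the robot, and variables do not carry over. Pictures are saved under pics/ and viewed, and the job is handed in when it is done.

Besides the shell and the picture viewer there is one more tool, called after ">>>" by a JSON object that holds its "op" and its "data", one argument or row to a line. move_arm: Moves the arm, as the interface text tells. Its arguments: {"type":"object","properties":{"commands":{"type":"array","items":{"type":"array","items":{"type":"number"}}},"newtons":{"type":"number"}},"required":["commands"]}

```bash
mkdir -p pics; cat > h.py <<'E'
import numpy as np, cv2
from rig import robot
def save(d,n,crop=None,s=1):
    im=d["image"][:,:,::-1]
    if crop: l,t,r,b=crop; im=im[t:b,l:r]
    if s!=1: im=cv2.resize(im,None,fx=s,fy=s,interpolation=cv2.INTER_CUBIC)
    cv2.imwrite("pics/"+n,im)
def K(d): return np.array([[d["fx"],0,d["cx"]],[0,d["fy"],d["cy"]],[0,0,1.]]),np.array(d["distortion"],float)
def pix2z(d,uv,z):
    k,D=K(d); p=cv2.undistortPoints(np.array(uv,float).reshape(-1,1,2),k,D).reshape(-1,2)
    R=np.array(d["rotation"]); o=np.array(d["xyz"]); 
    r=np.c_[p,np.ones(len(p))]@R.T
    return o+r*((z-o[2])/r[:,2])[:,None]
def proj(d,X):
    k,D=K(d);R=np.array(d["rotation"]); X=np.atleast_2d(X)
    c=(X-np.array(d["xyz"]))@R
    return cv2.projectPoints(c.reshape(-1,1,3),np.zeros(3),np.zeros(3),k,D)[0].reshape(-1,2)
E
python3 - <<'E'
from h import *
for n in("scene","top"):
    d=robot.camera(n); save(d,n+"0.png"); print(n,d["xyz"],np.round(d["rotation"],3).tolist(),d["fx"])
    for o in("carousel","knob_grip","click_dot","clamp","tagine","jug","mill","oil","salt","brush_stand"):
        r=robot.regions_of(d,o)
        print(o,[(round(q["p"],2),[int(x) for x in q["bbox"]],int(q["pixels"].sum())) for q in r[:2]])
o=robot.get_obs(); print({k:np.round(v,3).tolist() for k,v in o.items()})
E
```

```text
scene [ 1.59944837 -0.74407975  1.39561718] [0.817, 0.42, -0.178, -0.354] 508.3920674637186
carousel [(0.65, [254, 162, 313, 244], 3424), (0.64, [253, 173, 311, 240], 2865)]
knob_grip [(0.57, [269, 163, 290, 185], 381)]
click_dot [(0.58, [269, 162, 297, 189], 509)]
clamp [(0.96, [272, 164, 294, 189], 545)]
tagine [(0.72, [271, 162, 295, 187], 392), (0.56, [171, 252, 238, 312], 2870)]
jug [(0.91, [393, 150, 424, 188], 1076)]
mill [(0.74, [391, 188, 409, 235], 612), (0.22, [266, 163, 295, 191], 552)]
oil [(0.64, [328, 229, 348, 278], 810)]
salt [(0.72, [355, 221, 388, 252], 708)]
brush_stand []
top [ 0.2671098  -0.02047697  1.69283249] [-0.691, 0.715, -0.075, 0.076] 492.4883301289288
carousel [(0.91, [301, 205, 364, 274], 2971), (0.54, [412, 177, 474, 239], 3166)]
knob_grip [(0.87, [320, 222, 346, 251], 496)]
click_dot []
clamp [(0.83, [317, 221, 348, 248], 745)]
tagine [(0.76, [412, 177, 475, 240], 3114), (0.31, [253, 152, 281, 186], 622)]
jug [(0.78, [144, 206, 193, 241], 1249)]
mill [(0.92, [215, 156, 238, 182], 417)]
oil [(0.8, [307, 141, 325, 172], 453)]
salt [(0.96, [253, 155, 281, 186], 580)]
brush_stand [(0.68, [349, 149, 388, 185], 767)]
{'time': 1.1, 'q': [-1.36, 0.527, 1.433, -0.0, 1.181, -0.179], 'joint_velocities': [-0.001, -0.001, -0.001, -0.0, 0.001, -0.001], 'joint_torque': [0.001, -44.002, -17.699, 0.064, 0.051, 0.0], 'position': [0.238, -0.578, 0.248], 'tool_rot': [-0.694, -0.137, 0.694, -0.137], 'ft_force': [-0.084, -0.155, 0.703], 'moment': [-0.017, 0.019, 0.05], 'grip_width': 0.087}
```

View images.

```bash
python3 - <<'E'
import cv2
a=cv2.imread("pics/top0.png");b=cv2.imread("pics/scene0.png")
cv2.imwrite("pics/t_c.png",cv2.resize(a[195:285,285:385],None,fx=6,fy=6,interpolation=cv2.INTER_CUBIC))
cv2.imwrite("pics/s_c.png",cv2.resize(b[150:250,235:330],None,fx=6,fy=6,interpolation=cv2.INTER_CUBIC))
E
```

```text
(no output)
```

View pics/top0.png

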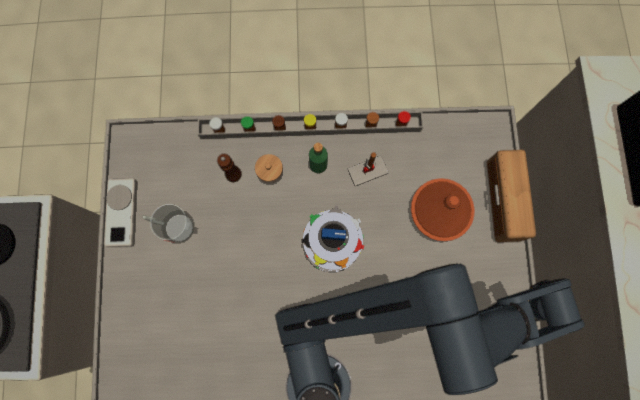

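View pics/scene0.png

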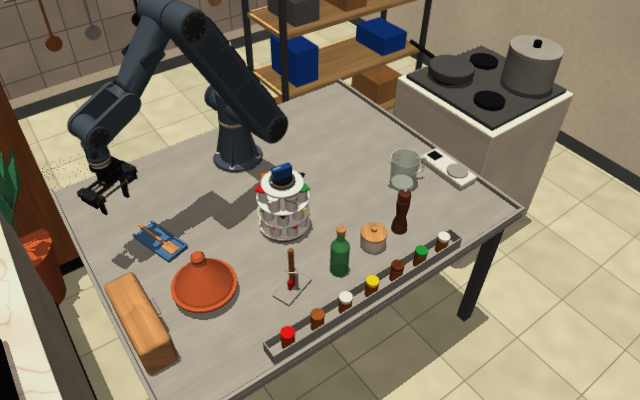

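View pics/t_c.png

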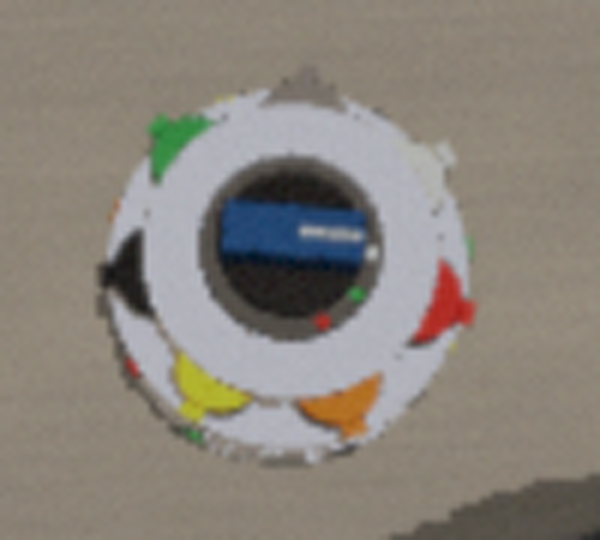

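View pics/s_c.png

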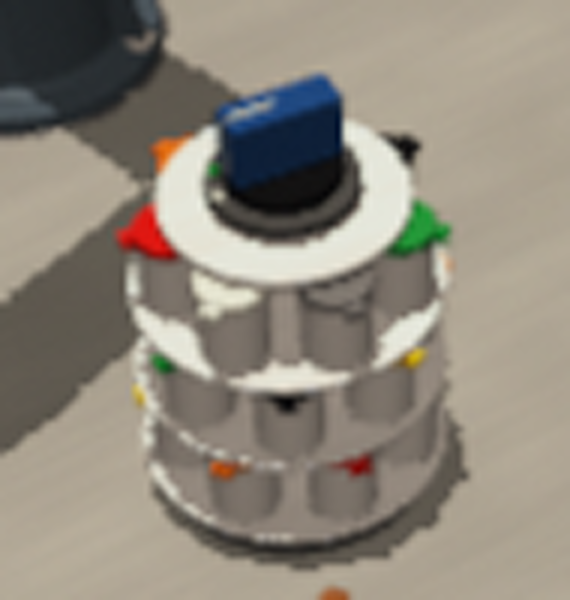

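```bash
python3 - <<'E'
from h import *
d=robot.camera("top"); s=robot.camera("scene")
def det(d,box):
    im=d["image"].astype(int); l,t,r,b=box; m=np.zeros(im.shape[:2],bool)
    sub=im[t:b,l:r]; m[t:b,l:r]=(sub[...,2]>sub[...,0]+30)&(sub[...,2]>sub[...,1]+20)
    return m
m=det(d,(310,215,360,260))
ys,xs=np.nonzero(m); print(len(xs))
P=pix2z(d,np.c_[xs,ys],0.290); c=P[:,:2].mean(0); w,v=np.linalg.eigh(np.cov(P[:,:2].T)); print("bar",c,np.sqrt(12*w),v[:,1],np.degrees(np.arctan2(v[1,1],v[0,1])))
# dots
im=d["image"].astype(int)[215:260,310:360]
R,G,B=im[...,0],im[...,1],im[...,2]
for n,k in (("g",(G>R+40)&(G>B+30)),("r",(R>G+60)&(R>B+60)),("w",(R>130)&(G>130)&(B>130))):
    ys,xs=np.nonzero(k); p=pix2z(d,np.c_[xs+310,ys+215],0.235)
    for a,b,q in zip(xs,ys,p): 
        if np.hypot(*(q[:2]-c))<0.046: print(n,a+310,b+215,im[b,a],np.round(q,3), round(np.hypot(*(q[:2]-c))*1e3),round(np.degrees(np.arctan2(*(q[:2]-c)[::-1])),1))
# disc ellipse projected from disc mask region
r=robot.regions_of(d,"clamp")[0]["pixels"]; ys,xs=np.nonzero(r); print("clamp ctr",pix2z(d,[[xs.mean(),ys.mean()]],0.24))
# plate: bright ring
# plate outer edge: in scene & top via circle proj overlay with c
for dd,n,crop in((d,"ovt.png",(285,195,385,285)),(s,"ovs.png",(235,150,330,250))):
    l,t,rr,bb=crop; img=cv2.resize(dd["image"][t:bb,l:rr,::-1],None,fx=6,fy=6)
    for rad,z in((.075,.22),(.046,.235)):
        a=np.linspace(0,2*np.pi,60); X=np.c_[c[0]+rad*np.cos(a),c[1]+rad*np.sin(a),a*0+z]
        q=((proj(dd,X)-[l,t]+.5)*6).astype(int); cv2.polylines(img,[q.reshape(-1,1,2)],True,(255,0,255),1)
    cv2.imwrite("pics/"+n,img)
E
```

```text
201Traceback (most recent call last):
  File "<stdin>", line 9, in <module>
  File "h.py", line 12, in pix2z
    r=np.c_[p,np.ones(len(p))]@R.T
      ~~~~~~~~~~~~~~~~~~~~~~~~^~~~
ValueError: matmul: Input operand 1 has a mismatch in its core dimension 0, with gufunc signature (n?,k),(k,m?)->(n?,m?) (size 4 is different from 3)
```

Rotation is a quaternion; fix.

```bash
sed -i 's/R=np.array(d\["rotation"\])/R=Rot.from_quat(d["rotation"]).as_matrix()/; 1a from scipy.spatial.transform import Rotation as Rot' h.py
cat > m.py <<'E'
from h import *
def det(d,box):
    im=d["image"].astype(int); l,t,r,b=box; m=np.zeros(im.shape[:2],bool)
    sub=im[t:b,l:r]; m[t:b,l:r]=(sub[...,2]>sub[...,0]+30)&(sub[...,2]>sub[...,1]+20)
    return m
E
python3 - <<'E'
from m import *
d=robot.camera("top"); s=robot.camera("scene")
m=det(d,(310,215,360,260))
ys,xs=np.nonzero(m); print(len(xs))
P=pix2z(d,np.c_[xs,ys],0.290); c=P[:,:2].mean(0); w,v=np.linalg.eigh(np.cov(P[:,:2].T)); print("bar",c,np.sqrt(12*w),v[:,1],np.degrees(np.arctan2(v[1,1],v[0,1])))
im=d["image"].astype(int)[215:260,310:360]
R,G,B=im[...,0],im[...,1],im[...,2]
for n,k in (("g",(G>R+40)&(G>B+30)),("r",(R>G+60)&(R>B+60)),("w",(R>130)&(G>130)&(B>130))):
    ys,xs=np.nonzero(k); p=pix2z(d,np.c_[xs+310,ys+215],0.235)
    for a,b,q in zip(xs,ys,p): 
        if np.hypot(*(q[:2]-c))<0.046: print(n,a+310,b+215,im[b,a],np.round(q,3), round(np.hypot(*(q[:2]-c))*1e3),round(np.degrees(np.arctan2(*(q[:2]-c)[::-1])),1))
r=robot.regions_of(d,"clamp")[0]["pixels"]; ys,xs=np.nonzero(r); print("clamp ctr",pix2z(d,[[xs.mean(),ys.mean()]],0.24))
for dd,n,crop in((d,"ovt.png",(285,195,385,285)),(s,"ovs.png",(235,150,330,250))):
    l,t,rr,bb=crop; img=cv2.resize(dd["image"][t:bb,l:rr,::-1],None,fx=6,fy=6)
    for rad,z in((.075,.22),(.046,.235)):
        a=np.linspace(0,2*np.pi,60); X=np.c_[c[0]+rad*np.cos(a),c[1]+rad*np.sin(a),a*0+z]
        q=((proj(dd,X)-[l,t]+.5)*6).astype(int); cv2.polylines(img,[q.reshape(-1,1,2)],True,(255,0,255),1)
    cv2.imwrite("pics/"+n,img)
E
```

```text
205
bar [ 0.46354714 -0.06022152] [0.02811191 0.06762149] [0.1257518  0.99206173] 82.77582672101262
g 343 243 [ 64 106  66] [ 0.441 -0.091  0.235] 38 -125.9
g 344 243 [ 66 131  71] [ 0.441 -0.094  0.235] 41 -123.5
g 344 244 [ 59 129  69] [ 0.438 -0.094  0.235] 42 -127.0
g 345 244 [ 70 117  77] [ 0.438 -0.097  0.235] 45 -124.8
r 338 247 [109  48  43] [ 0.43  -0.076  0.235] 37 -155.1
r 338 248 [161  47  39] [ 0.427 -0.076  0.235] 40 -157.1
r 339 248 [157  57  50] [ 0.427 -0.079  0.235] 41 -153.3
r 338 249 [138  53  49] [ 0.424 -0.076  0.235] 43 -158.8
r 339 249 [132  68  65] [ 0.424 -0.079  0.235] 44 -155.2
w 329 221 [132 134 136] [ 0.509 -0.052  0.235] 46 10.1
w 326 222 [134 132 136] [ 0.506 -0.043  0.235] 46 22.0
w 324 223 [139 140 146] [ 0.503 -0.037  0.235] 46 30.4
w 323 224 [131 131 134] [ 0.5   -0.034  0.235] 45 35.7
w 322 225 [135 134 137] [ 0.497 -0.031  0.235] 45 41.1
w 320 227 [147 146 152] [ 0.491 -0.025  0.235] 45 51.9
w 319 229 [148 148 153] [ 0.486 -0.021  0.235] 45 60.5
w 318 231 [144 145 150] [ 0.48  -0.018  0.235] 45 69.1
w 318 232 [141 140 145] [ 0.477 -0.018  0.235] 
[... 864 characters left out ...]
181] [ 0.462 -0.015  0.235] 46 92.3
w 346 237 [158 161 161] [ 0.459 -0.101  0.235] 41 -96.7
w 347 237 [163 162 163] [ 0.459 -0.104  0.235] 44 -96.4
w 317 238 [173 173 182] [ 0.459 -0.015  0.235] 46 96.0
w 318 240 [163 162 169] [ 0.453 -0.017  0.235] 44 104.3
w 318 241 [171 172 181] [ 0.45  -0.017  0.235] 45 107.9
w 319 243 [164 165 174] [ 0.444 -0.02   0.235] 45 116.4
w 320 245 [164 166 171] [ 0.438 -0.023  0.235] 46 124.8
w 321 246 [165 166 174] [ 0.434 -0.026  0.235] 45 130.1
w 322 247 [164 162 170] [ 0.431 -0.028  0.235] 45 135.4
w 323 248 [160 162 168] [ 0.428 -0.031  0.235] 46 140.7
w 325 249 [134 134 138] [ 0.425 -0.037  0.235] 45 149.0
clamp ctr [[ 0.4631709  -0.06240834  0.24      ]]
```

View pics/ovt.png

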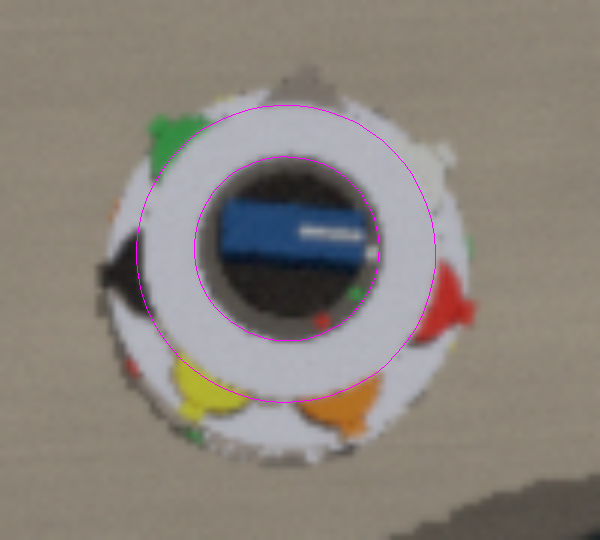

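View pics/ovs.png

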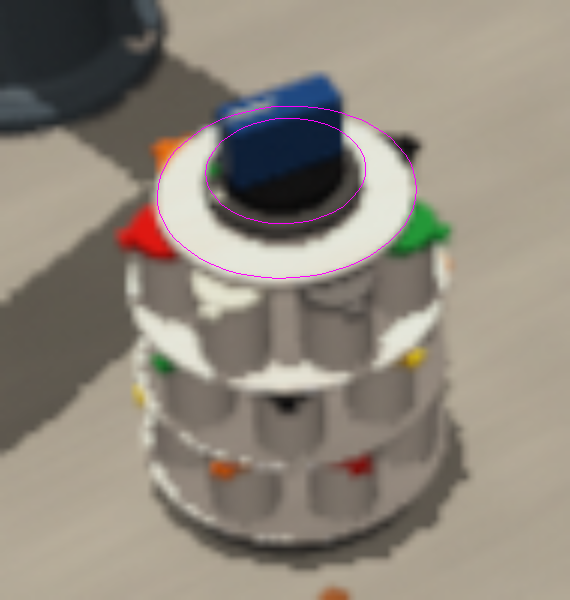

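```bash
cat > go.py <<'E'
from m import *
C=np.array([.463,-.063])
def st():
    o=robot.get_obs(); R=Rot.from_quat(o["tool_rot"]).as_matrix()
    print("t %.2f"%o["time"],"pos",np.round(o["position"],4),"q",np.round(o["q"],3),"F",np.round(o["ft_force"],2),"M",np.round(o["moment"],3),"w",round(o["grip_width"],4))
    yaw=np.degrees(np.arctan2(R[1,1],R[0,1])); print("R",np.round(R,4).tolist(),"jaw yaw %.2f"%yaw,"tau6",np.round(o["joint_torque"][5],3))
    return o,R
E
python3 - <<'E'
from go import *
o,R=st()
t=np.array([*C,0.38])-o["position"]; print("tool shift mm",R.T@t*1e3)
E
```

```text
t 1.35 pos [ 0.2375 -0.5781  0.2476] q [-1.359  0.527  1.433  0.     1.181 -0.179] F [-0.74  0.15  0.32] M [ 0.019  0.014 -0.005] w 0.0871
R [[0.0, 0.38, -0.925], [0.0, -0.925, -0.38], [-1.0, -0.0, -0.0]] jaw yaw -67.67 tau6 -0.0
tool shift mm [-132.42051284 -390.75674721 -404.29244329]
```

>>> {"op": "move_arm", "data": {
  "commands": [
    [-1,-40,0,0,0],
    [-1,-80,0,0,0],
    [-1,-120,-10,-10,0],
    [-1,-132,-40,-40,-7],
    [-1,-132,-68,-70,-14],
    [-1,-132,-97,-100,-21],
    [-1,-132,-126,-130,-28],
    [-1,-132,-155,-160,-35]
  ]
}}

```text
time: 2.02
position: [0.326, -0.3742, 0.3798]
tool_rot: [0.62, 0.341, -0.619, 0.341]
ft_force: [0.7, 0.2, -0.3]
grip_width: 0.087
```

```bash
python3 - <<'E'
from go import *
o,R=st()
t=np.array([*C,0.38])-o["position"]; print("tool shift mm",R.T@t*1e3)
E
```

```text
t 2.02 pos [ 0.326  -0.3742  0.3798] q [-1.08   0.209  1.56   0.     1.372 -0.515] F [ 0.74  0.21 -0.33] M [-0.064 -0.083  0.025] w 0.087
R [[0.0006, 0.8446, -0.5354], [-0.0005, -0.5354, -0.8446], [-1.0, 0.0008, 0.0001]] jaw yaw -32.37 tau6 0.418
tool shift mm [-2.51155237e-01 -5.08907174e+01 -3.36155068e+02]
```

>>> {"op": "move_arm", "data": {
  "commands": [
    [-1,0,-6,-40,-7],
    [-1,0,-12,-80,-14],
    [-1,0,-19,-120,-21],
    [-1,0,-25,-160,-27.4],
    [-1,0,-32,-200,-27.4],
    [-1,0,-38,-240,-27.4],
    [-1,0,-45,-280,-27.4],
    [-1,0,-50,-318,-27.4]
  ]
}}

```text
time: 2.68
position: [0.4554, -0.079, 0.3799]
tool_rot: [0.523, 0.476, -0.522, 0.477]
ft_force: [0.3, -1.3, 0.5]
grip_width: 0.0872
```

>>> {"op": "move_arm", "data": {
  "commands": [
    [-1,0,5,-17,0],
    [-1,0,5,-17,0],
    [-1,0,5,-17,0]
  ]
}}

```text
time: 2.93
position: [0.4618, -0.0641, 0.3796]
tool_rot: [-0.522, -0.477, 0.522, -0.477]
ft_force: [0.2, -0.1, 0.3]
grip_width: 0.0866
```

```bash
python3 - <<'E'
from go import *
o,R=st()
t=np.array([*C,0.38])-o["position"]; print("tool shift mm",R.T@t*1e3)
d=robot.camera("top"); save(d,"top1.png",(285,195,385,285),6);s=robot.camera("scene"); save(s,"scene1.png")
E
```

```text
t 2.93 pos [ 0.4618 -0.0641  0.3796] q [-3.780e-01  1.610e-01  1.623e+00 -1.000e-03  1.357e+00 -2.890e-01] F [ 0.21 -0.1   0.34] M [-0.011 -0.095  0.025] w 0.0866
R [[-0.0002, 0.996, -0.0889], [-0.0007, -0.0889, -0.996], [-1.0, -0.0001, 0.0007]] jaw yaw -5.10 tau6 0.032
tool shift mm [-0.41382428  1.09845843 -1.20349682]
```

View pics/scene1.png

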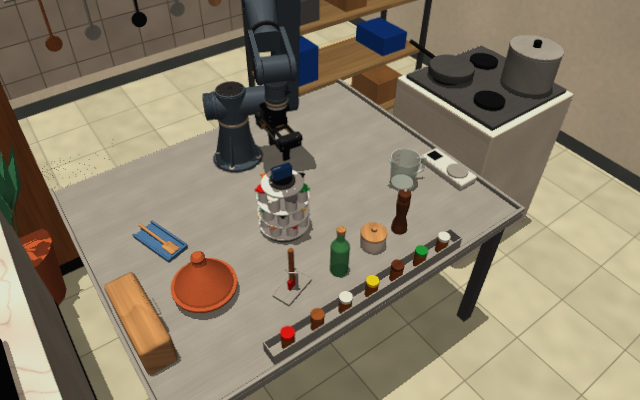

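>>> {"op": "move_arm", "data": {
  "commands": [
    [-1,35,1,-1,0],
    [-1,70,1,-1,0],
    [-1,85,1,-1,0],
    [-1,100,1,-1,0],
    [-1,100,1,-1,0],
    [-1,100,1,-1,0]
  ]
}}

```text
time: 3.53
position: [0.4624, -0.0651, 0.2792]
tool_rot: [-0.523, -0.476, 0.523, -0.475]
ft_force: [-1.0, 0.7, 0.2]
grip_width: 0.0872
```

```bash
python3 - <<'E'
from go import *
o,R=st()
d=robot.camera("top"); save(d,"top2.png",(285,195,385,285),6);s=robot.camera("scene"); save(s,"scene2.png",(235,130,335,230),6)
E
```

```text
t 3.53 pos [ 0.4624 -0.0651  0.2792] q [-0.38   0.272  1.774 -0.     1.097 -0.286] F [-1.01  0.65  0.15] M [ 0.004 -0.066 -0.006] w 0.0872
R [[-0.0016, 0.9956, -0.0941], [0.0004, -0.0941, -0.9956], [-1.0, -0.0017, -0.0003]] jaw yaw -5.40 tau6 -0.003
```

View pics/scene2.png

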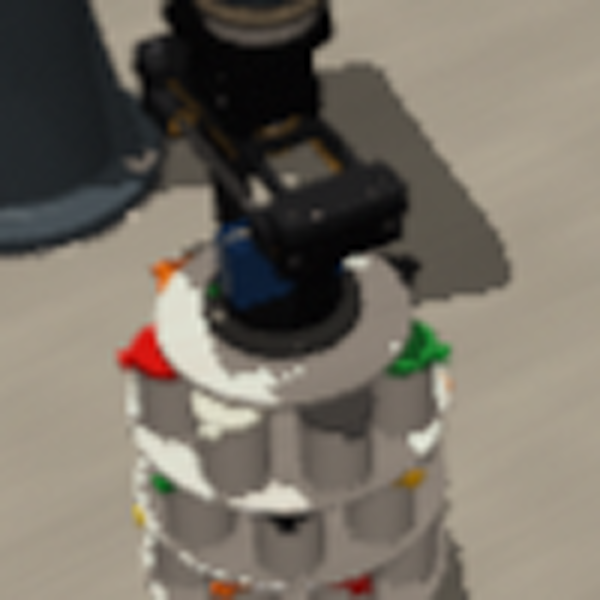

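View pics/top2.png

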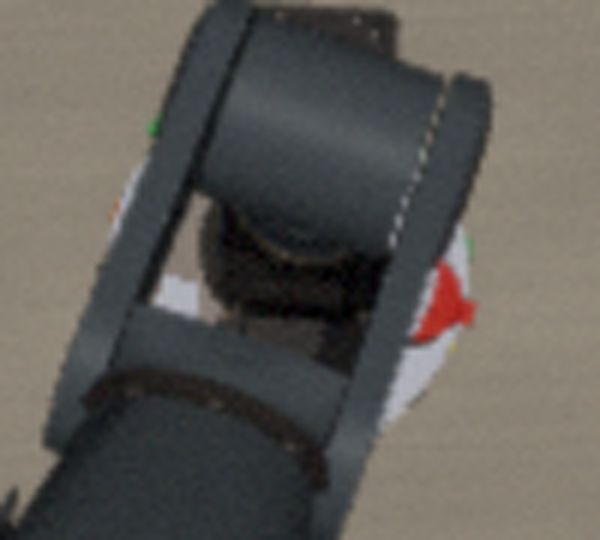

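>>> {"op": "move_arm", "data": {
  "commands": [
    [0,0,0,-2,0],
    [0.3,0,0,-2,0],
    [1,0,0,-2,0],
    [1,0,0,-2,0],
    [1,0,0,-2,0],
    [1,0,0,-2,0],
    [1,0,0,-2,0],
    [1,0,0,-2,0]
  ],
  "newtons": 35
}}

```text
time: 4.3
position: [0.463, -0.0619, 0.2795]
tool_rot: [-0.522, -0.477, 0.522, -0.476]
ft_force: [-0.1, 0.5, 0.4]
grip_width: 0.0416
```

```bash
python3 - <<'E'
from go import *
o,R=st()
E
```

```text
t 4.30 pos [ 0.463  -0.0619  0.2795] q [-0.373  0.272  1.774  0.     1.096 -0.281] F [-0.12  0.47  0.43] M [ 0.004 -0.031 -0.002] w 0.0416
R [[-0.0001, 0.9958, -0.0917], [0.0001, -0.0917, -0.9958], [-1.0, -0.0001, -0.0]] jaw yaw -5.26 tau6 0.0
```

>>> {"op": "move_arm", "data": {
  "commands": [
    [1,0,0,1,0],
    [1,0,0,1,0],
    [1,0,0,1,0],
    [1,0,0,1,0],
    [1,0,0,1,0]
  ]
}}

```text
time: 4.72
position: [0.4637, -0.0632, 0.2797]
tool_rot: [0.523, 0.476, -0.522, 0.477]
ft_force: [2.2, -0.6, -2.1]
grip_width: 0.0259
```

```bash
python3 - <<'E'
from go import *
o,R=st()
E
```

```text
t 4.72 pos [ 0.4637 -0.0632  0.2797] q [-0.375  0.272  1.774  0.     1.095 -0.283] F [ 2.17 -0.63 -2.1 ] M [-0.067 -0.536 -0.096] w 0.0259
R [[0.0017, 0.9957, -0.0921], [-0.0003, -0.0921, -0.9957], [-1.0, 0.0017, 0.0002]] jaw yaw -5.29 tau6 -0.077
```

>>> {"op": "move_arm", "data": {
  "commands": [
    [1,0.1,0,0,3],
    [1,0.2,0,0,6],
    [1,0.3,0,0,10],
    [1,0.5,0,0,14],
    [1,0.6,0,0,18],
    [1,0.7,0,0,22],
    [1,0.9,0,0,26],
    [1,1.0,0,0,30]
  ]
}}

```text
time: 5.38
position: [0.4629, -0.0628, 0.2787]
tool_rot: [-0.628, -0.324, 0.628, -0.324]
ft_force: [0.9, 0.6, -0.1]
grip_width: 0.0256
```

```bash
python3 - <<'E'
from go import *
o,R=st()
E
```

```text
t 5.38 pos [ 0.4629 -0.0628  0.2787] q [-0.375  0.273  1.775  0.     1.094  0.243] F [ 0.91  0.55 -0.1 ] M [ 0.169 -0.117  0.191] w 0.0256
R [[-0.0003, 0.815, -0.5795], [0.0003, -0.5795, -0.815], [-1.0, -0.0005, -0.0001]] jaw yaw -35.42 tau6 -0.384
```

>>> {"op": "move_arm", "data": {
  "commands": [
    [1,0.2,0,0,5],
    [1,0.3,0,0,10],
    [1,0.5,0,0,15],
    [1,0.7,0,0,20],
    [1,0.8,0,0,25],
    [1,1.0,0,0,30],
    [1,1.2,0,0,35],
    [1,1.3,0,0,40]
  ]
}}

```text
time: 6.05
position: [0.4622, -0.0617, 0.2774]
tool_rot: [-0.701, -0.09, 0.702, -0.088]
ft_force: [0.1, 3.1, 2.4]
grip_width: 0.0255
```

>>> {"op": "move_arm", "data": {
  "commands": [
    [1,0.2,0,0,5],
    [1,0.3,0,0,10],
    [1,0.5,0,0,15],
    [1,0.7,0,0,20],
    [1,0.8,0,0,25],
    [1,1.0,0,0,30],
    [1,1.2,0,0,35],
    [1,1.3,0,0,40]
  ]
}}

```text
time: 6.72
position: [0.4624, -0.0605, 0.2761]
tool_rot: [-0.689, 0.154, 0.69, 0.158]
ft_force: [1.3, 6.6, 2.5]
grip_width: 0.026
```

>>> {"op": "move_arm", "data": {
  "commands": [
    [1,0,0,0,0],
    [1,0,0,0,0]
  ]
}}

```text
time: 6.88
position: [0.4624, -0.0605, 0.276]
tool_rot: [-0.689, 0.153, 0.691, 0.157]
ft_force: [1.6, 6.7, 2.2]
grip_width: 0.0259
```

```bash
python3 - <<'E'
from go import *
o,R=st()
s=robot.camera("scene"); save(s,"scene3.png",(235,130,335,230),6)
E
```

```text
t 6.88 pos [ 0.4624 -0.0605  0.276 ] q [-0.373  0.276  1.78   0.006  1.089  1.636] F [1.6  6.75 2.17] M [ 1.358 -0.243  0.156] w 0.0259
R [[-0.0008, -0.4273, -0.9041], [0.0056, -0.9041, 0.4273], [-1.0, -0.0047, 0.0032]] jaw yaw -115.30 tau6 0.175
```

View pics/scene3.png

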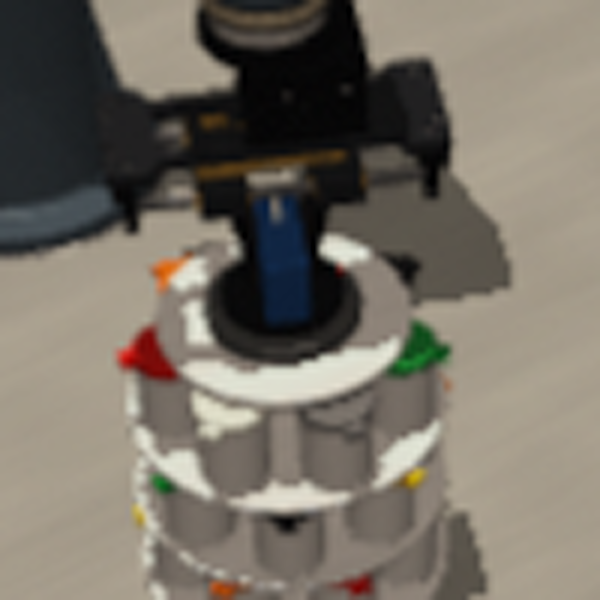

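>>> {"op": "move_arm", "data": {
  "commands": [
    [-1,0,0,0,0],
    [-1,0,0,0,0],
    [-1,0,0,0,0],
    [-1,-4,0,0,0],
    [-1,-20,0,0,0],
    [-1,-50,0,0,0],
    [-1,-50,0,0,-7],
    [-1,-50,0,0,-14]
  ]
}}

```text
time: 7.6
position: [0.4641, -0.0638, 0.3281]
tool_rot: [0.705, -0.068, -0.702, -0.067]
ft_force: [-0.2, -0.9, 0.0]
grip_width: 0.0714
```

```bash
python3 - <<'E'
from go import *
o,R=st()
s=robot.camera("scene"); save(s,"scene4.png",(235,130,335,230),6)
E
```

```text
t 7.60 pos [ 0.4641 -0.0638  0.3281] q [-3.750e-01  2.130e-01  1.705e+00 -1.000e-03  1.219e+00  1.387e+00] F [-0.24 -0.92  0.  ] M [ 0.062 -0.004 -0.052] w 0.0714
R [[0.0042, -0.1899, -0.9818], [-0.0023, -0.9818, 0.1899], [-1.0, 0.0014, -0.0046]] jaw yaw -100.95 tau6 1.024
```

View pics/scene4.png

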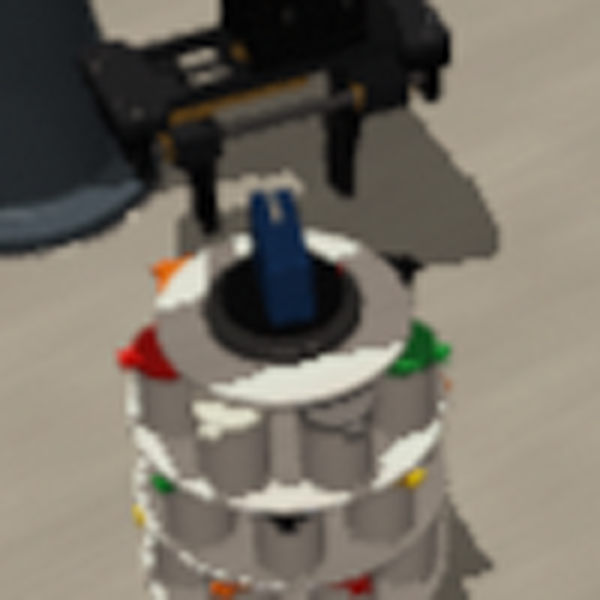

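>>> {"op": "move_arm", "data": {
  "commands": [
    [-1,0,0,0,-7],
    [-1,0,0,0,-14],
    [-1,0,0,0,-21],
    [-1,0,0,0,-28],
    [-1,0,0,0,-35],
    [-1,0,0,0,-42],
    [-1,0,0,0,-49],
    [-1,0,0,0,-56]
  ]
}}

```text
time: 8.32
position: [0.4627, -0.0632, 0.3259]
tool_rot: [-0.653, -0.27, 0.654, -0.27]
ft_force: [0.2, -0.0, -0.2]
grip_width: 0.0867
```

>>> {"op": "move_arm", "data": {
  "commands": [
    [-1,0,0,0,-7],
    [-1,0,0,0,-14],
    [-1,0,0,0,-21],
    [-1,0,0,0,-28],
    [-1,0,0,0,-35],
    [-1,0,0,0,-42],
    [-1,0,0,0,-49],
    [-1,0,0,0,-56]
  ]
}}

```text
time: 8.98
position: [0.4627, -0.0632, 0.3258]
tool_rot: [0.45, 0.545, -0.45, 0.545]
ft_force: [0.1, 0.6, 0.9]
grip_width: 0.0869
```

>>> {"op": "move_arm", "data": {
  "commands": [
    [-1,0,0,0,-7],
    [-1,0,0,0,-14],
    [-1,0,0,0,-21],
    [-1,0,0,0,-28],
    [-1,0,0,0,-35],
    [-1,0,0,0,-42],
    [-1,0,0,0,-49],
    [-1,0,0,0,-56]
  ]
}}

```text
time: 9.65
position: [0.4628, -0.0632, 0.3259]
tool_rot: [0.141, 0.693, -0.142, 0.693]
ft_force: [0.4, -0.3, -0.3]
grip_width: 0.0871
```

>>> {"op": "move_arm", "data": {
  "commands": [
    [-1,0,0,0,0],
    [-1,0,0,0,0],
    [-1,0,0,0,0]
  ]
}}

```text
time: 9.9
position: [0.4629, -0.0631, 0.3259]
tool_rot: [0.144, 0.692, -0.144, 0.692]
ft_force: [0.1, -0.3, -0.3]
grip_width: 0.0869
```

```bash
python3 - <<'E'
from go import *
o,R=st()
t=np.array([.463,-.0605,0.2765])-o["position"]; print("tool shift mm",R.T@t*1e3)
s=robot.camera("scene"); save(s,"scene5.png",(235,130,335,230),6)
d=robot.camera("top"); save(d,"top5.png",(285,195,385,285),6)
E
```

```text
t 9.90 pos [ 0.4629 -0.0631  0.3259] q [-0.375  0.215  1.708 -0.     1.219 -1.536] F [ 0.13 -0.26 -0.32] M [ 0.082 -0.099  0.011] w 0.0869
R [[-0.0002, 0.3985, 0.9172], [0.0, 0.9172, -0.3985], [-1.0, -0.0001, -0.0002]] jaw yaw 66.52 tau6 0.012
tool shift mm [49.42024419  2.39874121 -0.92288856]
```

View pics/scene5.png

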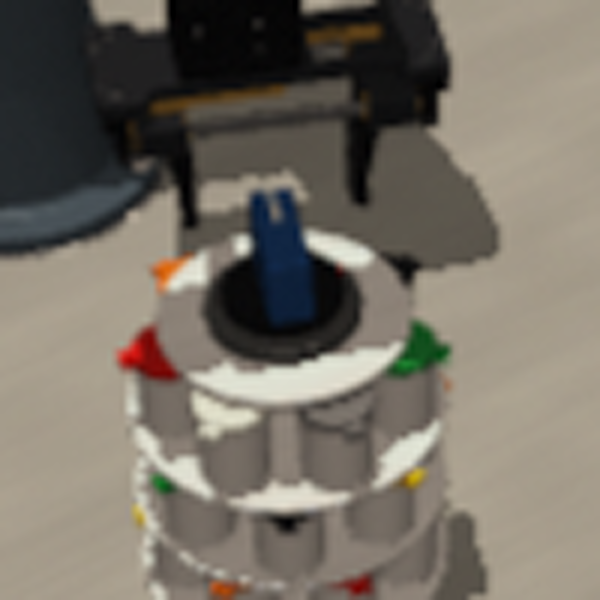

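Descend and grasp.

>>> {"op": "move_arm", "data": {
  "commands": [
    [-1,30,2.4,-1,0],
    [-1,49,2.4,-1,0],
    [0.2,49,2.4,-1,0],
    [1,49,2.4,-1,0],
    [1,49,2.4,-1,0],
    [1,49,2.4,-1,0],
    [1,49,2.4,-1,0],
    [1,49,2.4,-1,0]
  ],
  "newtons": 35
}}

```text
time: 10.67
position: [0.4635, -0.0606, 0.2779]
tool_rot: [0.143, 0.692, -0.143, 0.693]
ft_force: [-1.1, -0.2, -0.3]
grip_width: 0.0549
```

>>> {"op": "move_arm", "data": {
  "commands": [
    [1,0,0,0,0],
    [1,0,0,0,0],
    [1,0,0,0,0],
    [1,0,0,0,0],
    [1,0,0,0,0],
    [1,0,0,0,0]
  ]
}}

```text
time: 11.17
position: [0.463, -0.0604, 0.277]
tool_rot: [0.143, 0.693, -0.143, 0.693]
ft_force: [-0.2, -0.5, 0.6]
grip_width: 0.0258
```

```bash
python3 - <<'E'
from go import *
o,R=st()
E
```

```text
t 11.17 pos [ 0.463  -0.0604  0.277 ] q [-0.37   0.274  1.778 -0.     1.089 -1.534] F [-0.21 -0.52  0.62] M [ 0.032 -0.01  -0.031] w 0.0258
R [[-0.0001, 0.395, 0.9187], [-0.0002, 0.9187, -0.395], [-1.0, -0.0002, -0.0]] jaw yaw 66.74 tau6 -0.0
```

>>> {"op": "move_arm", "data": {
  "commands": [
    [1,0.1,0,0,3],
    [1,0.2,0,0,6],
    [1,0.3,0,0,10],
    [1,0.3,0,0,10],
    [1,0.3,0,0,10]
  ]
}}

```text
time: 11.58
position: [0.4631, -0.0603, 0.2768]
tool_rot: [0.202, 0.678, -0.202, 0.678]
ft_force: [0.3, 1.2, 1.0]
grip_width: 0.0257
```

```bash
cat > z.py <<'E'
from go import *
o=robot.get_obs(); R=Rot.from_quat(o["tool_rot"]).as_matrix()
print("t %.2f yaw %.2f q6 %.3f Mz %.3f tau6 %.3f"%(o["time"],np.degrees(np.arctan2(R[1,1],R[0,1])),o["q"][5],o["moment"][2],o["joint_torque"][5]),np.round(o["position"],4),np.round(o["ft_force"],1))
E
python3 z.py
```

```text
t 11.58 yaw 56.84 q6 -1.362 Mz 0.122 tau6 0.181 [ 0.4631 -0.0603  0.2768] [0.3 1.2 1. ]
```

>>> {"op": "move_arm", "data": {
  "commands": [
    [1,0.1,0,0,3],
    [1,0.2,0,0,5],
    [1,0.2,0,0,5],
    [1,0.2,0,0,5]
  ]
}}

```text
time: 11.92
position: [0.4632, -0.0602, 0.2766]
tool_rot: [0.231, 0.668, -0.231, 0.668]
ft_force: [0.3, 1.0, 2.3]
grip_width: 0.0256
```

```bash
python3 z.py
```

```text
t 11.92 yaw 51.84 q6 -1.275 Mz 0.118 tau6 0.142 [ 0.4632 -0.0602  0.2766] [0.3 1.  2.3]
```

>>> {"op": "move_arm", "data": {
  "commands": [
    [1,0.1,0,0,3],
    [1,0.2,0,0,5],
    [1,0.2,0,0,5],
    [1,0.2,0,0,5]
  ]
}}

```text
time: 12.25
position: [0.4632, -0.0601, 0.2764]
tool_rot: [0.26, 0.657, -0.26, 0.658]
ft_force: [0.9, 2.3, 2.1]
grip_width: 0.026
```

```bash
python3 z.py
```

```text
t 12.25 yaw 46.84 q6 -1.187 Mz 0.124 tau6 0.143 [ 0.4632 -0.0601  0.2764] [0.9 2.3 2.1]
```

>>> {"op": "move_arm", "data": {
  "commands": [
    [1,0.1,0,0,3],
    [1,0.2,0,0,5],
    [1,0.2,0,0,5],
    [1,0.2,0,0,5]
  ]
}}

```text
time: 12.58
position: [0.4633, -0.0601, 0.2762]
tool_rot: [0.289, 0.645, -0.288, 0.646]
ft_force: [0.8, 3.2, 4.1]
grip_width: 0.0259
```

```bash
python3 z.py
```

```text
t 12.58 yaw 41.83 q6 -1.100 Mz 0.091 tau6 0.143 [ 0.4633 -0.0601  0.2762] [0.8 3.2 4.1]
```

>>> {"op": "move_arm", "data": {
  "commands": [
    [1,0.1,0,0,3],
    [1,0.2,0,0,5],
    [1,0.2,0,0,5],
    [1,0.2,0,0,5]
  ]
}}

```text
time: 12.92
position: [0.4634, -0.0601, 0.276]
tool_rot: [0.317, 0.632, -0.316, 0.633]
ft_force: [1.9, 3.6, 3.4]
grip_width: 0.0256
```

```bash
python3 z.py
```

```text
t 12.92 yaw 36.83 q6 -1.013 Mz 0.157 tau6 0.144 [ 0.4634 -0.0601  0.276 ] [1.9 3.6 3.4]
```

>>> {"op": "move_arm", "data": {
  "commands": [
    [1,0.1,0,0,3],
    [1,0.2,0,0,5],
    [1,0.2,0,0,5],
    [1,0.2,0,0,5]
  ]
}}

```text
time: 13.25
position: [0.4635, -0.06, 0.2759]
tool_rot: [0.344, 0.618, -0.343, 0.618]
ft_force: [1.3, 4.8, 4.7]
grip_width: 0.026
```

```bash
python3 z.py
```

```text
t 13.25 yaw 31.84 q6 -0.926 Mz 0.162 tau6 0.218 [ 0.4635 -0.06    0.2759] [1.3 4.8 4.7]
```

>>> {"op": "move_arm", "data": {
  "commands": [
    [1,0,0,0,2],
    [1,0,0,0,4],
    [1,0,0,0,4],
    [1,0,0,0,4]
  ]
}}

```text
time: 13.58
position: [0.4635, -0.06, 0.2759]
tool_rot: [0.366, 0.605, -0.365, 0.606]
ft_force: [2.4, 4.9, 5.3]
grip_width: 0.0254
```

```bash
python3 z.py
```

```text
t 13.58 yaw 27.83 q6 -0.856 Mz 0.251 tau6 0.272 [ 0.4635 -0.06    0.2759] [2.4 4.9 5.3]
```

>>> {"op": "move_arm", "data": {
  "commands": [
    [1,0,0,0,2],
    [1,0,0,0,4],
    [1,0,0,0,4],
    [1,0,0,0,4]
  ]
}}

```text
time: 13.92
position: [0.4636, -0.06, 0.2759]
tool_rot: [0.387, 0.592, -0.386, 0.593]
ft_force: [2.0, 5.6, 4.2]
grip_width: 0.0255
```

```bash
python3 z.py
```

```text
t 13.92 yaw 23.81 q6 -0.786 Mz 0.211 tau6 0.212 [ 0.4636 -0.06    0.2759] [2.  5.6 4.2]
```

>>> {"op": "move_arm", "data": {
  "commands": [
    [1,0,0,0,2],
    [1,0,0,0,4],
    [1,0,0,0,4],
    [1,0,0,0,4]
  ]
}}

```text
time: 14.25
position: [0.4637, -0.06, 0.276]
tool_rot: [0.407, 0.578, -0.406, 0.579]
ft_force: [3.2, 4.8, 3.8]
grip_width: 0.0257
```

```bash
python3 z.py
```

```text
t 14.25 yaw 19.77 q6 -0.715 Mz 0.026 tau6 0.049 [ 0.4637 -0.06    0.276 ] [3.2 4.8 3.8]
```

>>> {"op": "move_arm", "data": {
  "commands": [
    [1,0,0,0,2],
    [1,0,0,0,4],
    [1,0,0,0,4],
    [1,0,0,0,4]
  ]
}}

```text
time: 14.58
position: [0.4638, -0.0599, 0.2759]
tool_rot: [0.428, 0.563, -0.426, 0.564]
ft_force: [1.9, 4.8, 4.1]
grip_width: 0.026
```

```bash
python3 z.py
```

```text
t 14.58 yaw 15.73 q6 -0.645 Mz -0.123 tau6 -0.110 [ 0.4638 -0.0599  0.2759] [1.9 4.8 4.1]
```

>>> {"op": "move_arm", "data": {
  "commands": [
    [1,0,0,0,2],
    [1,0,0,0,4],
    [1,0,0,0,4],
    [1,0,0,0,4]
  ]
}}

```text
time: 14.92
position: [0.4639, -0.0599, 0.2759]
tool_rot: [0.447, 0.548, -0.445, 0.549]
ft_force: [2.9, 5.4, 4.4]
grip_width: 0.0253
```

```bash
python3 z.py
```

```text
t 14.92 yaw 11.72 q6 -0.575 Mz -0.175 tau6 -0.154 [ 0.4639 -0.0599  0.2759] [2.9 5.4 4.4]
```

>>> {"op": "move_arm", "data": {
  "commands": [
    [1,0,0,0,2],
    [1,0,0,0,4],
    [1,0,0,0,4],
    [1,0,0,0,4]
  ]
}}

```text
time: 15.25
position: [0.4639, -0.0599, 0.276]
tool_rot: [0.466, 0.532, -0.464, 0.533]
ft_force: [2.5, 4.8, 4.8]
grip_width: 0.026
```

```bash
python3 z.py
```

```text
t 15.25 yaw 7.73 q6 -0.505 Mz -0.101 tau6 -0.076 [ 0.4639 -0.0599  0.276 ] [2.5 4.8 4.8]
```

Past the crest. Two to three more degrees to the detent, then release and lift.

>>> {"op": "move_arm", "data": {
  "commands": [
    [1,0,0,0,2],
    [1,0,0,0,3],
    [1,0,0,0,3],
    [1,0,0,0,3]
  ]
}}

```text
time: 15.58
position: [0.464, -0.0599, 0.276]
tool_rot: [0.48, 0.52, -0.478, 0.521]
ft_force: [2.6, 4.8, 4.6]
grip_width: 0.026
```

```bash
python3 z.py
```

```text
t 15.58 yaw 4.76 q6 -0.453 Mz -0.016 tau6 0.027 [ 0.464  -0.0599  0.276 ] [2.6 4.8 4.6]
```

>>> {"op": "move_arm", "data": {
  "commands": [
    [-1,0,0,0,0],
    [-1,0,0,0,0],
    [-1,0,0,0,0],
    [-1,0,0,0,0],
    [-1,-10,0,0,0],
    [-1,-40,0,0,0],
    [-1,-80,0,0,0],
    [-1,-120,0,0,0]
  ]
}}

```text
time: 16.25
position: [0.4617, -0.0605, 0.3959]
tool_rot: [0.478, 0.521, -0.48, 0.519]
ft_force: [1.3, 0.2, 0.1]
grip_width: 0.071
```

```bash
python3 - <<'E'
from go import *
o,R=st()
t=np.array([.33,-.33,0.4])-o["position"]; print("tool shift mm",R.T@t*1e3)
s=robot.camera("scene"); save(s,"scene6.png",(235,130,335,230),6)
E
```

```text
t 16.25 pos [ 0.4617 -0.0605  0.3959] q [-3.700e-01  1.490e-01  1.594e+00 -1.000e-03  1.403e+00 -4.530e-01] F [1.26 0.22 0.14] M [-0.014 -0.164 -0.018] w 0.071
R [[-0.0044, 0.9966, 0.0824], [0.0005, 0.0824, -0.9966], [-1.0, -0.0043, -0.0009]] jaw yaw 4.73 tau6 -0.005
tool shift mm [  -3.69903584 -153.52677507  257.76035329]
```

View pics/scene6.png

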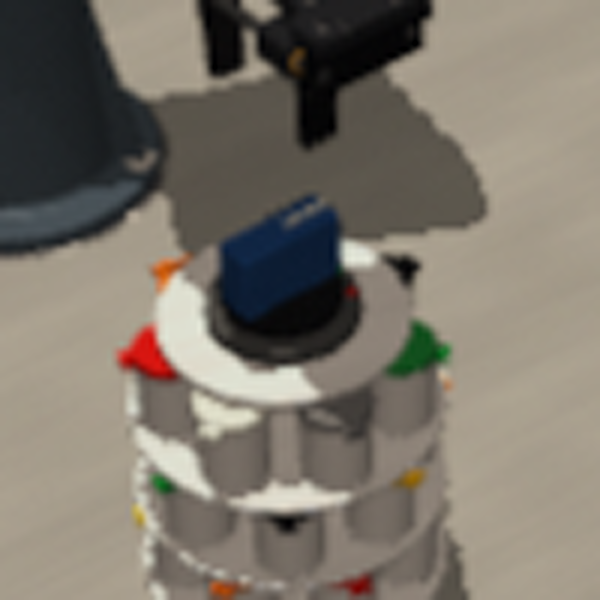

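Move the arm aside to verify from above.

>>> {"op": "move_arm", "data": {
  "commands": [
    [-1,0,-18,31,0],
    [-1,0,-36,62,0],
    [-1,0,-54,93,0],
    [-1,0,-72,124,0],
    [-1,0,-90,155,0],
    [-1,0,-108,186,0],
    [-1,0,-126,217,0],
    [-1,0,-144,248,0]
  ]
}}

```text
time: 16.97
position: [0.3383, -0.3208, 0.3952]
tool_rot: [0.479, 0.52, -0.479, 0.52]
ft_force: [0.5, -0.1, -0.1]
grip_width: 0.0869
```

>>> {"op": "move_arm", "data": {
  "commands": [
    [-1,0,-10,35,0],
    [-1,0,-20,70,0],
    [-1,0,-30,105,0],
    [-1,0,-40,140,0],
    [-1,0,-40,140,0],
    [-1,0,-40,140,0]
  ]
}}

```text
time: 17.47
position: [0.3104, -0.4638, 0.3942]
tool_rot: [0.48, 0.52, -0.48, 0.519]
ft_force: [-0.0, 0.8, -0.3]
grip_width: 0.0866
```

```bash
python3 - <<'E'
from m import *
d=robot.camera("top"); save(d,"top7.png"); save(d,"top7c.png",(285,195,385,285),6)
s=robot.camera("scene"); save(s,"scene7.png")
C=np.array([.4635,-.0605])
def ang(u,v,z): 
    p=pix2z(d,[[u,v]],z)[0,:2]-C; return np.round(p*1e3,1),np.degrees(np.arctan2(p[1],p[0]))
m=det(d,(310,215,360,260)); ys,xs=np.nonzero(m)
im=d["image"].astype(int)
sub=np.zeros_like(m); sub[220:252,318:350]=True
R,G,B=im[...,0],im[...,1],im[...,2]
P=pix2z(d,np.c_[xs,ys],.287)[:,:2]; w,v=np.linalg.eigh(np.cov(P.T)); print("bar",P.mean(0),np.degrees(np.arctan2(v[1,1],v[0,1])))
for n,k in (("g",(G>R+35)&(G>B+25)),("r",(R>G+50)&(R>B+50))):
    yy,xx=np.nonzero(k&sub); q=pix2z(d,np.c_[xx,yy],.230)[:,:2]-C; q=q[np.hypot(*q.T)<.046]; 
    if len(q): q=q.mean(0); print(n,q,np.degrees(np.arctan2(q[1],q[0])))
E
```

```text
bar [ 0.46307    -0.06384934] 96.30150084800742
g [-0.00287642  0.0384838 ] 94.27455145386291
r [0.01902999 0.03505079] 61.50131204356696
```

View pics/top7c.png

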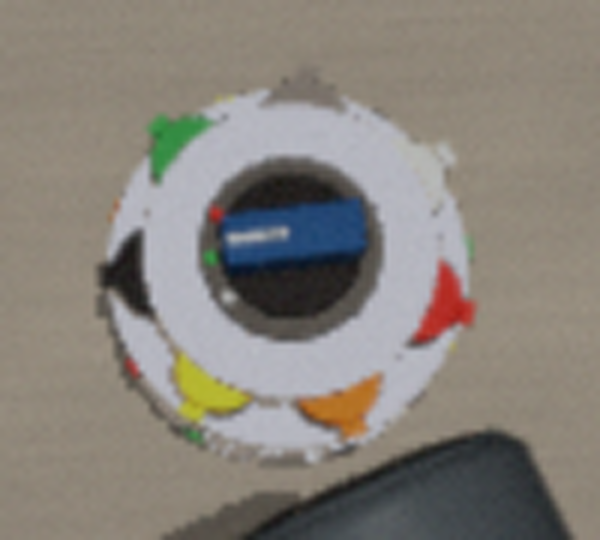

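View pics/top7.png

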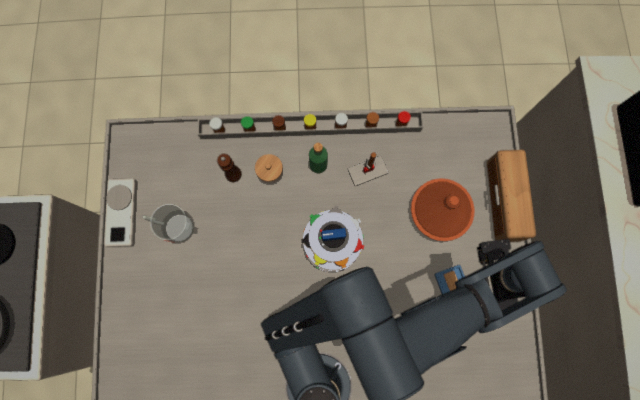

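The white line (bar at 96°) points at the green dot (94°). The red dot is at 61.5°, so the knob is one click past the detent. The tiers and bystanders look unchanged.

```bash
python3 -c "
from rig import robot
print(robot.hand_in())"
```

```text
the job is handed in; nothing more can be done
None
```

The carousel is locked: the clamp is screwed down tight and the knob is exactly one click past its detent. I handed the job in at about 17.6 s of the 67 s allowed.

- **Turning:** I turned the knob clockwise in two grasps, 110° and then 62° in short checked steps.
- **Torque:** It ran at about 0.14 N m while the clamp screwed down, then climbed to 0.27 N m once tight. It dropped through zero at the crest, went negative, and came back to about zero at the click, where I let go and moved the arm aside.
- **Last picture from above:** The bar points at 96° and the green dot sits at 94°, which agree within measuring error. The red dot is at 61.5°, so there was no second click. The tiers' jars are where they were, the other things look unmoved, and the gripper is clear.
- **One disagreement:** My first estimate of the carousel's axis was about 2–3 mm off. That caused a sideways force of about 7 N in the first grasp, well under the limit, so I re-centred for the second. No check failed.

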